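Slide a vial carrier through the L-shaped gate of a bench reader

TASK

On the vial reader, push the vial carrier along its L-shaped slot: first along the long leg to the corner, then round the corner and along the other leg until it is fully home at the slot's end, beside the sensor block. Only push it, keeping it upright with its guide pin in the slot: do not pick it up, and leave the spare vial, the bottle and the beaker where they stand. Let go of it and finish clear of everything.

Things in the scene. Friction and masses are not known exactly. Their poses are not given: they have to be found in the camera images.
- reader: vial reader, fixed: white housing with a level aluminium deck (x -120 to 120, y -115 to 115 mm) 50 mm above the bench. Origin: centre of its underside; z up. In its frame an L slot (16 mm wide and deep, square closed ends, dark inside) runs along +x at y = -45 mm from slot_start to slot_corner (100 mm), then turns left along +y at x = 50 mm to slot_end (85 mm). Deck clear but for the sensor block, carrier and spare vial
- sensor (a point): top centre of the white sensor block on the deck beyond slot_end: 90 mm along the reader's x, 36 mm along its y, 42 mm tall above the deck (reader x 5 to 95, y 74 to 110 mm). The carrier stops about 7 mm short of it and does not touch it
- slot_start (a point): outer end of the slot's long leg, on its centre line at deck height; axes as the reader's
- slot_corner (a point): where the centre lines of the two legs meet, at deck height. Pushed to the stop at the corner, the carrier's centre goes up to 2 mm beyond it; it must be within about 2 mm of it before it can enter the second leg
- slot_end (a point): centre of the carrier's final place at the inner end of the second leg, at deck height; the stop at the slot's end lets the carrier's centre go up to 2 mm beyond it
- carrier: loose, 0.18-0.35 kg: grey disc 50 mm across, 22 mm tall, flat on the deck, a capped vial (24 mm across) fixed upright in it, 52 mm tall in all; a pin 12 mm across reaches 11 mm down into the slot (2 mm play each side). Origin: centre of the disc's underside. Starts in the long leg 0-40 mm from slot_start; slides with friction of 1-4 N and stays where left; its yaw is free. Push low, on the disc
- spare_vial: loose capped vial, 24 mm in diameter, 40 mm tall, standing on the deck inside the L, away from the slot (near x = -70, y = +60 mm of the reader); origin at the centre of its underside; not to be disturbed
- reagent_bottle: loose brown bottle, 60 mm in diameter, 110 mm tall, standing on the bench beside the reader; origin at the centre of its underside; not to be disturbed
- beaker: loose clear cup, 68 mm in diameter, 85 mm tall, standing on the bench on the other side of the reader; origin at the centre of its underside; not to be disturbed

How it is judged:
By the outcome, as a careful person would: the job done as asked, in the order asked, and still so for the second after the job is handed in, with the robot touching nothing.
It also fails if it takes over 42 s, if anything falls off the work surface, if the arm or the gripper's body presses on something with over 40 N, if the wrist force passes 120 N, or if a joint passes its speed limit or range.

ROBOT

A 6-joint arm with a two-finger parallel gripper is mounted at the origin on the work surface. World frame = base frame: x ahead of the robot, y to its left, z up, the work surface at z = 0. Lengths are in m, angles in rad, forces in N, time in s.
With the tool pointing down it reaches from about 0.25 to 0.775 m from the base axis. Payload 4 kg.
Tool frame: the origin (TCP) lies between the finger pads; the fingertips stand 14 mm ahead of it and the grasp point (between the pads) lies 5 mm behind it (tip_reach is the distance from the TCP to the fingertips, in m); z points along the fingers, y is the line along which they close (so a half turn about z gives the same grasp; the last joint's range is limited). The gripper opens to 94 mm and grips with 3 to 60 N. Pads are 16 mm wide; open, the fingers measure 119 mm over their backs; the gripper's body (75 mm by 177 mm) begins 78 mm behind the grasp point.
Start: joints at [1.138, 0.087, 1.371, -0, 1.684, -0.103], TCP at [0.178, 0.52, 0.198] pointing down, gripper open.
Joint ranges: [-3.1, 3.1], [-0.76, 2.03], [0.27, 2.55], [-1.08, 4.22], [0.17, 2.65], [-2.57, 2.57]. Speed limits (rad/s): [2.79, 2.79, 3.14, 3.14, 3.14, 3.14].

INTERFACE

Orientations are given as [roll, pitch, yaw] about the fixed x, y, z axes, in that order (R = Rz(yaw) Ry(pitch) Rx(roll)).
In Python, from bench import * gives the robot as it stands. The module is installed in compiled form; this text tells all that it offers.
- The arm moves only by the tool servo_tool, never from a script. Its argument "targets" is a list of rows, each a list of 4 numbers: the shift along the tool's x, y, z in cm, then the turn about the tool's z in degrees. A call has 1 to 8 rows; each row is the pose to reach, as a shift and turn from the pose commanded when the call began, along the tool's axes at that moment; what a row does not reach only later rows make up. A row lasts 1/8 s, in which the tool goes at most 62.5 mm and 10.7 degrees, less where a joint would pass 70% of its speed; a pose out of reach is approached as far as the arm can. A call with a gripper value outside its range is refused whole. "claw" is the closure in counts, from 0 (fully open) to 255 (shut), set as the call begins (left out, the last holds). The fingers move at their own pace and stop on an object; the grip force is fixed at half the most. Time passes only in rows, so rows that repeat a pose let the fingers close. It gives the time, the measured TCP pose, the force, the opening and the grip force at its end, in the units of the state.
- get_obs(): the state, without advancing time (a new reading comes with each control period).
- snapshot(name): name is "side" or "top"; returns the picture (384x512x3 uint8, blue, green, red); there is no depth.
- camera_model(name): a dict with "camera_matrix" (3x3 intrinsics, pixels), "camera_from_world" (4x4, takes a point from world to camera coordinates). Camera axes: x right, y up, looking along -z (the intrinsics and any distortion apply to the point x, -y, -z); pixel columns grow to the right and rows downward; lengths in m; the calibration is good to about 2 mm. A picture is of the moment at which its call begins. camera_model takes no time and is no camera call.
- close_job(): hands the job in; it is judged then, once.
The state is a dict: "time": time; "joint_positions": joint angles; "qvel": joint speeds; "joint_torque": joint torques, N m; "tool_pos": TCP position; "ee_rot": TCP orientation; "wrist_force": force on the tool from outside, world axes, zero at the start; "wrist_torque": the same for the moment, N m; "width": finger opening in m; "finger_force": force on a finger pad.
Only numpy, scipy, OpenCV 4.12 (cv2) and the standard library are available. Lean on these libraries where they do the work, as an engineer would, in place of code of your own. Each camera call takes 0.05 s, during which the arm holds its last target. There are 200 camera calls.

## Working session

There is one attempt and no reset: what is moved stays moved. The work goes in short steps, Python scripts to look and compute and a tool call to move; the robot and the scene stay as the last step left them, time stands still between calls to the robot, and variables do not carry over. Pictures are saved under pics/ and viewed, at most 10 in all, crops included, and the job is handed in when it is done.

Besides the shell and the picture viewer there is one more tool, called after "Request:" by a JSON object that holds its "name" and its "arguments". servo_tool: Moves the arm, as the interface text tells. Its arguments: {"type":"object","properties":{"targets":{"type":"array"},"claw":{"type":"number"}},"required":["targets"]}

```bash
mkdir -p pics; python3 - <<'E'
from bench import *
import cv2
for n in("top","side"):
    cv2.imwrite(f"pics/{n}0.png",snapshot(n)); m=camera_model(n); print(n,m)
o=get_obs(); print(o)
E
```

```text
top {'camera_matrix': array([[467.39247268,   0.        , 259.81699138],
       [  0.        , 467.39247268, 194.94969738],
       [  0.        ,   0.        ,   1.        ]]), 'camera_from_world': array([[-0.02784206, -0.99932268, -0.02406233,  0.07060247],
       [ 0.99319112, -0.03037925,  0.11246554, -0.58521781],
       [-0.11312036, -0.02076722,  0.99336424, -1.05046289],
       [ 0.        ,  0.        ,  0.        ,  1.        ]])}
side {'camera_matrix': array([[374.23824514,   0.        , 252.91215498],
       [  0.        , 374.23824514, 189.22587147],
       [  0.        ,   0.        ,   1.        ]]), 'camera_from_world': array([[-0.94639109, -0.32302009,  0.00138714,  0.53936814],
       [ 0.23164558, -0.67567471,  0.69985999, -0.15587569],
       [-0.22513158,  0.66266259,  0.71427871, -0.73999278],
       [ 0.        ,  0.        ,  0.        ,  1.        ]])}
{'time': 0.1, 'joint_positions': array([ 1.13791752e+00,  8.78836711e-02,  1.37207950e+00,  1.64868974e-05,
        1.68360673e+00, -1.03115665e-01]), 'qvel': array([ 0.00021744, -0.0004327 , -0.00585071, -0.00090656, -0.00133047,
        0.00039314]), 'joint_torque': array([ 2.68402640e-03, -3.41249692e+01, -3.03303301e+01,  7.20003177e-02,
        3.04462435e-02, -9.27095039e-05]), 'tool_pos': array([0.17789502, 0.51990359, 0.19733182]), 'ee_rot': array([-3.13962760e+00, -2.19821919e-04,  2.81183113e+00]), 'wrist_force': array([-0.34598179,  0.21523747, -0.84406426]), 'wrist_torque': array([0.03209911, 0.01541486, 0.01676184]), 'finger_force': 0.0, 'width': 0.09457781986089177}
```

View pics/top0.png

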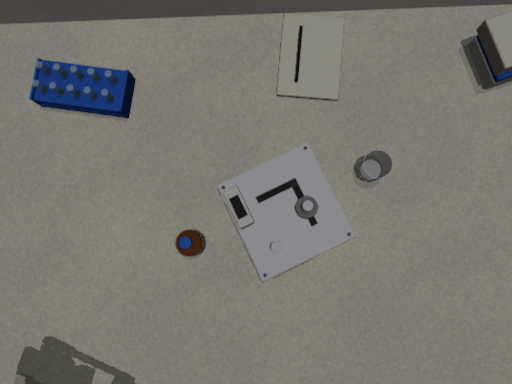

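View pics/side0.png

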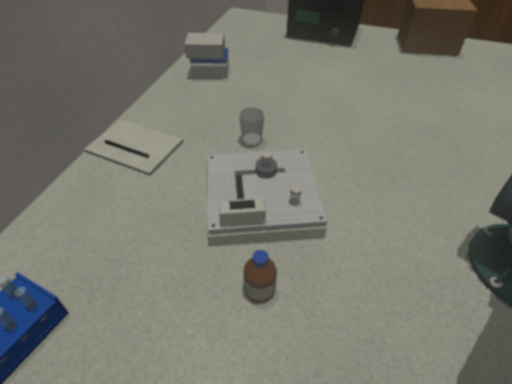

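Top view: the deck corners are about (218,186), (306,146), (354,235) and (265,278). The slot start is near (315,224), its corner (295,182) and its end (258,200). The carrier is at (307,207), and the side view agrees. I'll enlarge the deck and fit its pose.

```bash
cat > h.py <<'E'
import numpy as np, cv2
from bench import *
def ray(n,uv,z):
    m=camera_model(n);K=m["camera_matrix"];T=m["camera_from_world"]
    d=np.linalg.inv(K)@[uv[0],uv[1],1]; d=d*[1,-1,-1]
    R=T[:3,:3];c=-R.T@T[:3,3];d=R.T@d
    return c+d*(z-c[2])/d[2]
def proj(n,P):
    m=camera_model(n);K=m["camera_matrix"];T=m["camera_from_world"]
    p=(T[:3,:3]@np.atleast_2d(P).T).T+T[:3,3]; p=p*[1,-1,-1]
    q=(K@p.T).T; return q[:,:2]/q[:,2:]
E
python3 - <<'E'
from h import *
im=cv2.imread("pics/top0.png")
c=cv2.resize(im[140:285,205:365],None,fx=5,fy=4.1*5/4.1*1.0*0.82*1.0/0.82,interpolation=cv2.INTER_CUBIC)
c=cv2.resize(im[140:260,205:365],None,fx=5,fy=5,interpolation=cv2.INTER_CUBIC)
cv2.imwrite("pics/top0c.png",c)
px=[(218,186),(306,146),(354,235),(265,278)]  # +x+y, +x-y, -x-y, -x+y
W=np.array([ray("top",p,.05)[:2] for p in px]);print(W)
print(np.linalg.norm(np.roll(W,-1,0)-W,axis=1))
# dark slot mask
g=cv2.cvtColor(im,cv2.COLOR_BGR2GRAY)
# white deck mask
m=(g>130).astype(np.uint8); n,l,s,ce=cv2.connectedComponentsWithStats(m)
for i in range(1,n):
    if s[i,4]>300: print(s[i],ce[i])
E
```

```text
[[ 0.60879297  0.14852709]
 [ 0.69554208 -0.05655102]
 [ 0.48795644 -0.15642792]
 [ 0.39772617  0.04674981]]
[0.22267114 0.23036317 0.22231216 0.23432415]
[487  12  25  54 781] [503.03457106  35.0268886 ]
[ 278   14   66   85 4515] [311.4772979   55.71539313]
[ 218  142  141  139 9198] [287.96966732 212.15470755]
[109 213  25  45 330] [121.32424242 237.20909091]
```

View pics/top0c.png

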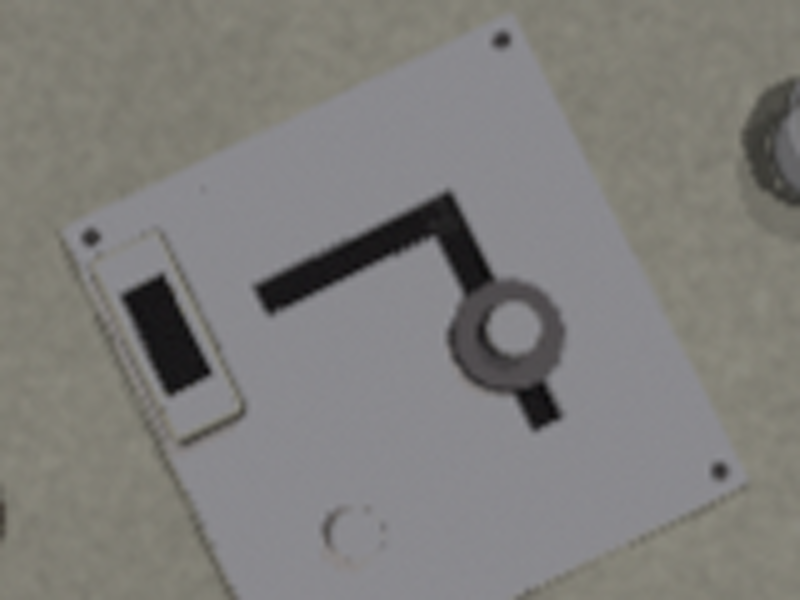

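The crop shows the elbow's outer corner at (450,190), the leg end at (253,290)/(270,315) and the start at (560,418)/(538,432). The disc is centred at (507,336), which is its top face. Next I fit the reader pose.

```bash
python3 - <<'E'
from h import *
from scipy.optimize import least_squares
C=np.array([(450,190),(437,238),(253,290),(270,315),(560,418),(538,432),(62,233),(515,12),(748,485)],float)
R=np.array([(58,-53),(42,-37),(58,48),(42,48),(-58,-53),(-58,-37),(120,115),(120,-115),(-120,-115)])/1e3
px=lambda c:(np.array(c)+.5)/5-.5+[205,140]
W=np.array([ray("top",px(c),.05)[:2] for c in C])
rot=lambda a:np.array([[np.cos(a),-np.sin(a)],[np.sin(a),np.cos(a)]])
f=lambda p:((rot(p[2])@R.T).T+p[:2]-W).ravel()
s=least_squares(f,[.55,0,.4],loss='soft_l1',f_scale=.002)
p=s.x;print(p,np.degrees(p[2]));print((f(p).reshape(-1,2)*1e3).round(1))
A=rot(p[2]);np.save("reader.npy",p)
for n,q in dict(start=(-.05,-.045),corner=(.05,-.045),end=(.05,.04)).items(): print(n,A@q+p[:2])
for nm,c,z in(("disc",(507,336),.072),("cap",(513,328),.102),("spare",(355,533),.09)):
    w=ray("top",px(c),z)[:2];print(nm,w,A.T@(w-p[:2])*1e3)
w=ray("top",(190,243),.0)[:2];print("bottle",w,A.T@(w-p[:2])*1e3)
w=ray("top",(370,180),.0)[:2];print("beaker",w,A.T@(w-p[:2])*1e3)
E
```

```text
[ 0.54762649 -0.00377878  0.42259718] 24.213034804075168
[[-0.5 -0.7]
 [ 0.3  0.6]
 [ 1.4 -0.1]
 [-1.5  0.8]
 [-0.5 -2.4]
 [-1.   2.1]
 [ 1.5 -0.5]
 [-0.6  1.2]
 [ 1.  -1.2]]
start [ 0.52048102 -0.06532651]
corner [ 0.6116837  -0.02431346]
end [0.57682261 0.05320882]
disc [ 0.55300565 -0.04936918] [-13.79206912 -43.78582791]
cap [ 0.55383855 -0.04977342] [-13.1982391  -44.49609882]
spare [0.46769255 0.02117502] [-62.66758006  55.54188447]
bottle [0.48120638 0.22309243] [ 32.46989124 234.15354851]
beaker [ 0.61875372 -0.20987578] [ -19.65672885 -217.137443  ]
```

Request:
{"name": "servo_tool", "arguments": {"targets": [[-3.1,-2.8,0,8.5],[-6.3,-5.7,0,17],[-9.4,-8.5,0,25.5],[-12.6,-11.3,0,34],[-15.7,-14.1,0,42.5],[-18.8,-17,0,51],[-22,-19.8,0,59.5],[-25,-22.6,0,68]], "claw": 255}}

```text
time: 1.1
tool_pos: [0.3417, 0.2242, 0.1979]
ee_rot: [-3.141, 0.0, 1.62]
wrist_force: [1.3, 0.5, 0.2]
width: 0.0175
finger_force: 0.0
```

```bash
cat > rel.py <<'E'
import sys
from h import *
from scipy.spatial.transform import Rotation as Ro
p=np.load("reader.npy");a=p[2];A=np.array([[np.cos(a),-np.sin(a)],[np.sin(a),np.cos(a)]])
o=get_obs();r=Ro.from_euler("xyz",o["ee_rot"]).as_matrix();t=o["tool_pos"]
print("t",o["time"],"tcp",t.round(4),"reader mm",(A.T@(t[:2]-p[:2])*1e3).round(1),"yaw-reader",np.degrees(o["ee_rot"][2]-a).round(2),"F",o["wrist_force"].round(1),"w",round(o["width"],4),"q6",o["joint_positions"][5].round(2))
if len(sys.argv)>3:
    x,y,z=[float(v)/1e3 for v in sys.argv[1:4]]
    g=np.r_[A@[x,y]+p[:2],z]; print("tool shift cm",(r.T@(g-t)*100).round(2))
E
python3 rel.py -65 -45 150
```

```text
t 1.1 tcp [0.3417 0.2242 0.1979] reader mm [-94.3 292.4] yaw-reader 68.61 F [1.3 0.5 0.2] w 0.0175 q6 0.39
tool shift cm [-30.34  15.03   4.79]
```

Request:
{"name": "servo_tool", "arguments": {"targets": [[-3.8,1.9,0,8.5],[-7.6,3.8,0,17],[-11.4,5.7,0,25.5],[-15.2,7.5,0,34],[-19,9.4,0,42.5],[-22.8,11.3,0,51],[-26.6,13.1,0,59.5],[-30.3,15,0,68.5]]}}

```text
time: 2.1
tool_pos: [0.5079, -0.0701, 0.1978]
ee_rot: [-3.141, 0.001, 0.424]
wrist_force: [1.3, -0.2, 0.8]
width: 0.0005
finger_force: 0.0
```

```bash
python3 rel.py -62 -45 70; python3 - <<'E'
from h import *
im=snapshot("top");cv2.imwrite("pics/top1.png",cv2.resize(im[140:260,205:365],None,fx=5,fy=5,interpolation=cv2.INTER_CUBIC))
E
```

```text
t 2.1 tcp [ 0.5079 -0.0701  0.1978] reader mm [-63.5 -44.2] yaw-reader 0.08 F [ 1.3 -0.2  0.8] w 0.0005 q6 0.9
tool shift cm [ 0.15  0.09 12.78]
```

View pics/top1.png

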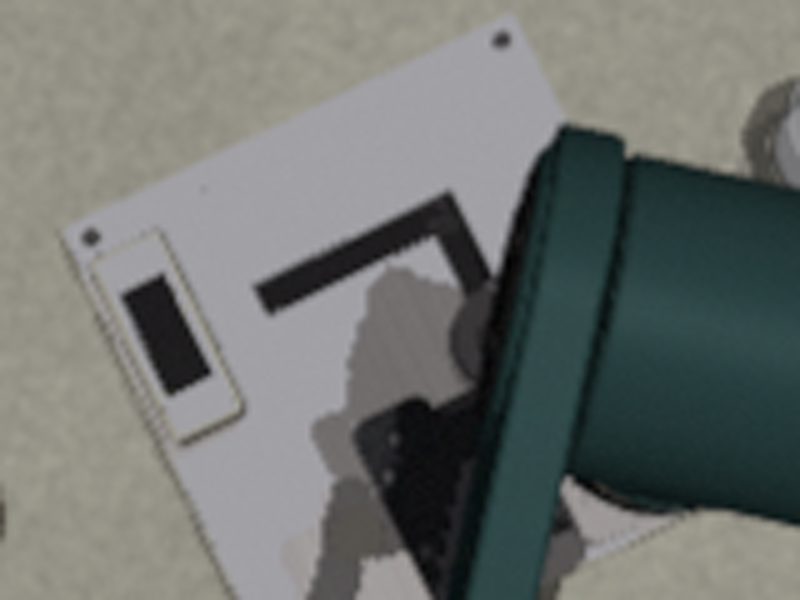

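The arm hides the carrier from above, but the gap is about 17 mm, so I'll descend behind it.

Request:
{"name": "servo_tool", "arguments": {"targets": [[0,0.1,3,0],[0,0.1,6.5,0],[0,0.1,9.5,0],[0,0.1,11.5,0],[0,0.1,12.4,0],[0,0.1,12.7,0],[0,0.1,12.7,0]]}}

```text
time: 3.02
tool_pos: [0.5085, -0.0698, 0.0721]
ee_rot: [3.141, -0.001, 0.43]
wrist_force: [-1.0, 0.4, 0.5]
width: 0.0004
finger_force: 0.0
```

```bash
python3 rel.py 17 -45 70; python3 - <<'E'
from h import *
im=snapshot("side");cv2.imwrite("pics/side1.png",cv2.resize(im[130:250,190:350],None,fx=5,fy=5,interpolation=cv2.INTER_CUBIC))
E
```

```text
t 3.025 tcp [ 0.5085 -0.0698  0.0721] reader mm [-62.7 -44.2] yaw-reader 0.4 F [-1.   0.4  0.5] w 0.0004 q6 0.89
tool shift cm [7.97 0.14 0.21]
```

View pics/side1.png

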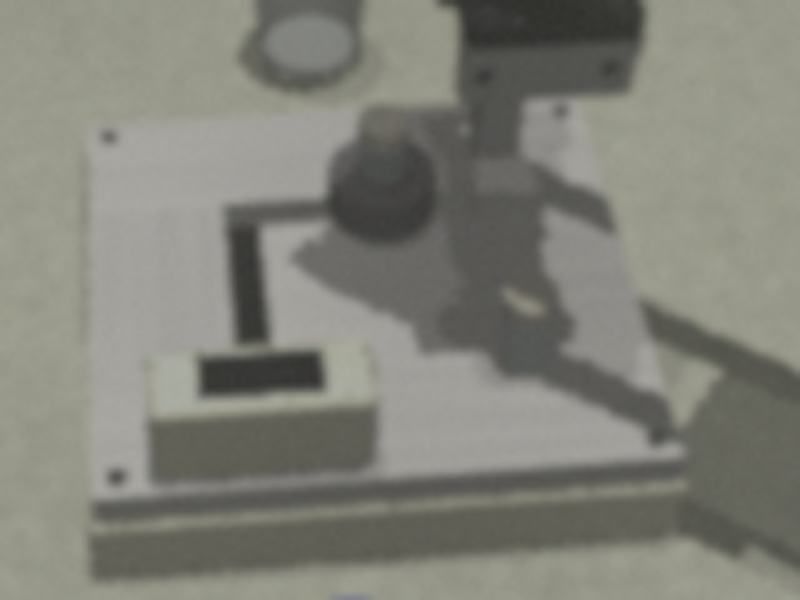

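Side crop: the finger stands low behind the carrier, around (490,240), with the carrier at (382,190), so it is clear. I'll push along leg 1.

Request:
{"name": "servo_tool", "arguments": {"targets": [[0.8,0,0.1,0],[1.6,0.1,0.1,0],[2.4,0.1,0.1,0],[3.2,0.1,0.1,0],[4,0.1,0.1,0],[4.8,0.1,0.1,0],[5.6,0.1,0.1,0],[6.4,0.1,0.1,0]]}}

```text
time: 4.08
tool_pos: [0.5671, -0.0438, 0.0703]
ee_rot: [-3.141, 0.0, 0.429]
wrist_force: [-2.1, -1.9, 1.1]
width: 0.0003
finger_force: 1.1
```

```bash
python3 rel.py 17 -45 70
```

```text
t 4.075 tcp [ 0.5671 -0.0438  0.0703] reader mm [  1.3 -44.5] yaw-reader 0.39 F [-2.1 -1.9  1.1] w 0.0003 q6 0.96
tool shift cm [1.56 0.06 0.03]
```

Request:
{"name": "servo_tool", "arguments": {"targets": [[0.4,0,0,0],[0.8,0,0,0],[1.1,0,0,0],[1.4,0,0,0],[1.5,0,0,0],[1.5,0,0,0]]}}

```text
time: 4.82
tool_pos: [0.5804, -0.0377, 0.0703]
ee_rot: [-3.141, -0.0, 0.429]
wrist_force: [-0.7, -1.2, 0.2]
width: 0.0002
finger_force: 0.7
```

```bash
python3 rel.py 17 -45 70; python3 - <<'E'
from h import *
im=snapshot("side");cv2.imwrite("pics/side2.png",cv2.resize(im[130:250,190:350],None,fx=5,fy=5,interpolation=cv2.INTER_CUBIC))
p=np.load("reader.npy");a=p[2];A=np.array([[np.cos(a),-np.sin(a)],[np.sin(a),np.cos(a)]])
for x in(44,48,52):
  print(x,[((proj("side",[*(A@[x/1e3,-.045]+p[:2]),z])[0]-[190,130]+.5)*5-.5).round() for z in(.05,.072,.102)])
print([((proj("side",[*(A@[q[0]/1e3,q[1]/1e3]+p[:2]),.05])[0]-[190,130]+.5)*5-.5).round() for q in((58,-53),(58,48),(42,48))])
E
```

```text
t 4.825 tcp [ 0.5804 -0.0377  0.0703] reader mm [ 16.  -44.4] yaw-reader 0.39 F [-0.7 -1.2  0.2] w 0.0002 q6 0.98
tool shift cm [0.1  0.06 0.03]
44 [array([261., 216.]), array([260., 180.]), array([258., 129.])]
48 [array([252., 217.]), array([251., 181.]), array([249., 130.])]
52 [array([243., 217.]), array([242., 181.]), array([240., 131.])]
[array([229., 206.]), array([244., 368.]), array([281., 365.])]
```

View pics/side2.png

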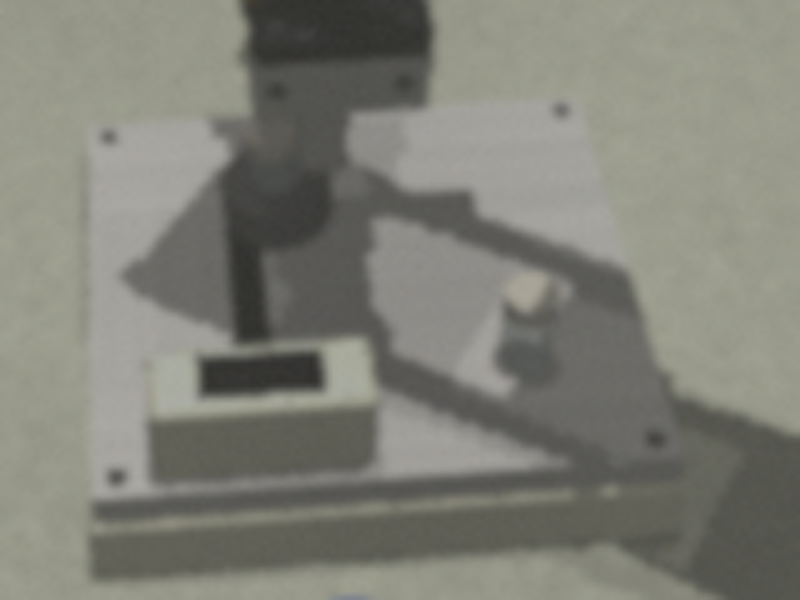

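The carrier (disc centre about (276,195)) is still about 12 mm short of the leg-2 line (column about 247). I'll keep pushing gently and watch the force for the stop.

Request:
{"name": "servo_tool", "arguments": {"targets": [[0.3,0.1,0,0],[0.6,0.1,0,0],[0.8,0.1,0,0],[0.8,0.1,0,0]]}}

```text
time: 5.38
tool_pos: [0.5851, -0.037, 0.0724]
ee_rot: [3.141, 0.007, 0.429]
wrist_force: [-11.9, -3.2, 12.0]
width: 0.0007
finger_force: 7.4
```

Request:
{"name": "servo_tool", "arguments": {"targets": [[0.1,0,0,0],[0.2,0,0,0],[0.2,0,0,0]]}}

```text
time: 5.75
tool_pos: [0.5866, -0.0366, 0.0734]
ee_rot: [3.141, 0.008, 0.429]
wrist_force: [-14.2, -4.7, 15.5]
width: 0.0004
finger_force: 9.2
```

Request:
{"name": "servo_tool", "arguments": {"targets": [[0.1,0,0,0],[0.2,0,0,0],[0.2,0,0,0]]}}

```text
time: 6.12
tool_pos: [0.5875, -0.0364, 0.074]
ee_rot: [3.14, 0.01, 0.429]
wrist_force: [-18.8, -5.5, 19.2]
width: 0.0005
finger_force: 11.6
```

```bash
python3 rel.py 17 -45 70; python3 - <<'E'
from h import *
im=snapshot("side");cv2.imwrite("pics/side3.png",cv2.resize(im[150:220,215:300],None,fx=8,fy=8,interpolation=cv2.INTER_CUBIC))
E
```

```text
t 6.125 tcp [ 0.5875 -0.0364  0.074 ] reader mm [ 23.  -46.1] yaw-reader 0.34 F [-18.8  -5.5  19.2] w 0.0005 q6 0.99
tool shift cm [-0.59 -0.11  0.4 ]
```

View pics/side3.png

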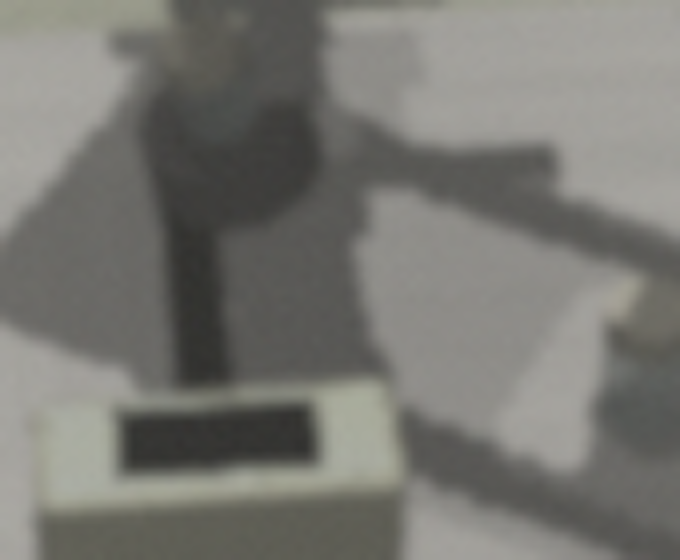

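The force rose to 19 N with an upward component, and the carrier still looks about 11 mm short. Something is catching, so I'll back off and check with model overlays.

Request:
{"name": "servo_tool", "arguments": {"targets": [[-0.5,0,0,0],[-1.2,0,0,0],[-2.2,0,0,0],[-3.2,0,0,0],[-4,0,0,0],[-5,0,0,0],[-6,0,0,0],[-6,0,0,0]]}}

```text
time: 7.18
tool_pos: [0.5365, -0.0589, 0.0704]
ee_rot: [-3.142, -0.0, 0.429]
wrist_force: [0.1, 0.3, -0.1]
width: 0.0003
finger_force: 0.0
```

```bash
python3 rel.py 17 -45 70; cat > ov.py <<'E'
from h import *
p=np.load("reader.npy");a=p[2];A=np.array([[np.cos(a),-np.sin(a)],[np.sin(a),np.cos(a)]])
rd=lambda x,y,z:[*(A@[x/1e3,y/1e3]+p[:2]),z/1e3]
def crop(n,im,x0,y0,w,h,f,polys):
    c=cv2.resize(im[y0:y0+h,x0:x0+w],None,fx=f,fy=f,interpolation=cv2.INTER_CUBIC)
    c=cv2.convertScaleAbs(c,alpha=1.7)
    for P,col in polys:
        q=(proj(n,P)-[x0,y0]+.5)*f-.5
        cv2.polylines(c,[q.round().astype(int)],True,col,1)
    return c
th=np.linspace(0,6.283,40)
circ=lambda x,y,r,z:[rd(x+r*np.cos(t),y+r*np.sin(t),z) for t in th]
slot=[rd(*q,50) for q in((-58,-53),(58,-53),(58,48),(42,48),(42,-37),(-58,-37))]
def fing():
    t=get_obs()["tool_pos"]*1e3; r=A.T@(t[:2]/1e3-p[:2])*1e3
    return [rd(r[0]+i,r[1]+j,t[2]-14) for i,j in((-8,-12.5),(8,-12.5),(8,12.5),(-8,12.5))]
def both(name,cx,cy):
    P=[(slot,(0,255,255)),(circ(cx,cy,25,72),(0,255,0)),(circ(cx,cy,25,50),(0,255,0)),(circ(cx,cy,12,102),(255,0,0)),(fing(),(0,0,255))]
    a_=crop("side",snapshot("side"),215,140,100,150,4,P); b=crop("top",snapshot("top"),240,130,100,150,4,P)
    cv2.imwrite(name,np.hstack([a_,b]))
E
python3 -c "
from ov import *
both('pics/b4.png',39,-45)"
```

```text
t 7.175 tcp [ 0.5365 -0.0589  0.0704] reader mm [-32.7 -45.7] yaw-reader 0.35 F [ 0.1  0.3 -0.1] w 0.0003 q6 0.93
tool shift cm [ 4.97 -0.04  0.04]
```

View pics/b4.png

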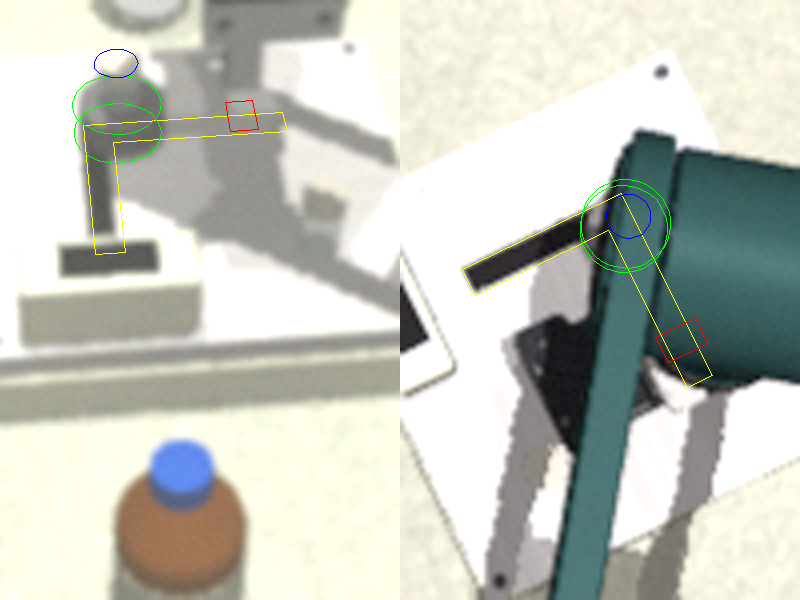

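The overlay puts the carrier near x=39 with a contact offset of only about 21 mm, the sum of the vial radius and half the finger width. That suggests the tips sit higher than stated and are riding over the disc onto the vial. I'll test by touching the deck beside the slot.

Request:
{"name": "servo_tool", "arguments": {"targets": [[-0.5,-1,0,0],[-1,-2.5,0,0],[-1,-2.5,0.3,0],[-1,-2.5,0.6,0],[-1,-2.5,0.6,0]]}}

```text
time: 7.9
tool_pos: [0.5175, -0.0401, 0.0639]
ee_rot: [-3.141, 0.0, 0.429]
wrist_force: [0.4, 0.3, 0.2]
width: 0.0006
finger_force: 0.0
```

Request:
{"name": "servo_tool", "arguments": {"targets": [[0,0,0.2,0],[0,0,0.3,0],[0,0,0.3,0]]}}

```text
time: 8.28
tool_pos: [0.5176, -0.0402, 0.0612]
ee_rot: [-3.141, 0.0, 0.429]
wrist_force: [0.7, -1.1, -0.3]
width: 0.0003
finger_force: 0.0
```

Request:
{"name": "servo_tool", "arguments": {"targets": [[0,0,0.2,0],[0,0,0.4,0],[0,0,0.4,0]]}}

```text
time: 8.65
tool_pos: [0.5174, -0.04, 0.0571]
ee_rot: [-3.141, 0.0, 0.429]
wrist_force: [0.0, 0.4, -0.5]
width: 0.0001
finger_force: 0.0
```

Request:
{"name": "servo_tool", "arguments": {"targets": [[0,0,0.2,0],[0,0,0.4,0],[0,0,0.4,0]]}}

```text
time: 9.02
tool_pos: [0.5174, -0.04, 0.0531]
ee_rot: [-3.141, 0.0, 0.429]
wrist_force: [0.1, 1.0, -0.1]
width: 0.0009
finger_force: 0.0
```

Request:
{"name": "servo_tool", "arguments": {"targets": [[0,0,0.2,0],[0,0,0.4,0],[0,0,0.4,0]]}}

```text
time: 9.4
tool_pos: [0.5174, -0.0401, 0.0491]
ee_rot: [-3.141, 0.0, 0.429]
wrist_force: [0.5, 0.1, 0.2]
width: 0.0004
finger_force: 0.0
```

Request:
{"name": "servo_tool", "arguments": {"targets": [[0,0,0.2,0],[0,0,0.3,0],[0,0,0.3,0]]}}

```text
time: 9.78
tool_pos: [0.5175, -0.0401, 0.0463]
ee_rot: [-3.141, 0.0, 0.429]
wrist_force: [0.3, -0.5, -0.6]
width: 0.0005
finger_force: 0.0
```

Request:
{"name": "servo_tool", "arguments": {"targets": [[0,0,0.1,0],[0,0,0.2,0],[0,0,0.2,0]]}}

```text
time: 10.15
tool_pos: [0.5175, -0.04, 0.0442]
ee_rot: [-3.141, 0.0, 0.429]
wrist_force: [0.1, -0.3, -0.0]
width: 0.0004
finger_force: 0.0
```

Request:
{"name": "servo_tool", "arguments": {"targets": [[0,0,0.1,0],[0,0,0.2,0],[0,0,0.2,0]]}}

```text
time: 10.52
tool_pos: [0.5177, -0.0401, 0.0432]
ee_rot: [3.141, -0.0, 0.429]
wrist_force: [-2.1, 0.4, 4.5]
width: 0.0007
finger_force: 2.5
```

The deck was reached at TCP z of about 43.5 mm, so the shut fingers end about 20 mm higher than stated. That confirms they were pushing the vial. I'll raise 5 mm, return to the slot line and push on the disc itself.

Request:
{"name": "servo_tool", "arguments": {"targets": [[0,0,-0.5,0],[0,1.2,-0.5,0],[0,2.5,-0.5,0],[0,2.5,-0.5,0]]}}

```text
time: 11.02
tool_pos: [0.5284, -0.0641, 0.0471]
ee_rot: [-3.141, 0.0, 0.428]
wrist_force: [0.3, 1.1, 0.6]
width: 0.0002
finger_force: 0.0
```

```bash
python3 rel.py 17 -45 47; sed -i 's/t\[2\]-14)/t[2]+6.5)/' ov.py
```

```text
t 11.025 tcp [ 0.5284 -0.0641  0.0471] reader mm [-42.3 -47.1] yaw-reader 0.29 F [0.3 1.1 0.6] w 0.0002 q6 0.92
tool shift cm [ 5.93 -0.18  0.  ]
```

Request:
{"name": "servo_tool", "arguments": {"targets": [[0.8,-0.2,0,0],[1.6,-0.2,0,0],[2.4,-0.2,0,0],[3.2,-0.2,0,0],[3.8,-0.2,0,0],[4.4,-0.2,0,0],[4.9,-0.2,0,0],[4.9,-0.2,0,0]]}}

```text
time: 12.02
tool_pos: [0.5721, -0.0404, 0.0473]
ee_rot: [-3.142, -0.001, 0.429]
wrist_force: [0.8, -0.5, -0.7]
width: 0.0002
finger_force: 0.0
```

Request:
{"name": "servo_tool", "arguments": {"targets": [[0.2,0,0,0],[0.4,0,0,0],[0.6,0,0,0],[0.8,0,0,0],[0.8,0,0,0]]}}

```text
time: 12.65
tool_pos: [0.5793, -0.0371, 0.0473]
ee_rot: [-3.142, -0.001, 0.43]
wrist_force: [-0.5, 0.1, 0.2]
width: 0.0007
finger_force: 0.2
```

Request:
{"name": "servo_tool", "arguments": {"targets": [[0.1,0,0,0],[0.2,0,0,0],[0.2,0,0,0]]}}

```text
time: 13.02
tool_pos: [0.5809, -0.0363, 0.0473]
ee_rot: [-3.141, -0.0, 0.429]
wrist_force: [-0.7, -0.2, 0.1]
width: 0.0001
finger_force: 0.4
```

```bash
python3 rel.py 17 -45 47
```

```text
t 13.025 tcp [ 0.5809 -0.0363  0.0473] reader mm [ 17.  -43.3] yaw-reader 0.39 F [-0.7 -0.2  0.1] w 0.0001 q6 0.98
tool shift cm [-0.    0.17  0.03]
```

Request:
{"name": "servo_tool", "arguments": {"targets": [[0.1,0.1,0,0],[0.2,0.1,0,0],[0.2,0.1,0,0]]}}

```text
time: 13.4
tool_pos: [0.5831, -0.0365, 0.0473]
ee_rot: [-3.142, -0.0, 0.429]
wrist_force: [-1.2, -0.6, -0.3]
width: 0.0002
finger_force: 0.8
```

Request:
{"name": "servo_tool", "arguments": {"targets": [[0.1,0,0,0],[0.2,0,0,0],[0.2,0,0,0]]}}

```text
time: 13.78
tool_pos: [0.5833, -0.0364, 0.0473]
ee_rot: [-3.141, 0.004, 0.429]
wrist_force: [-5.7, -2.7, 4.0]
width: 0.0004
finger_force: 3.3
```

```bash
python3 rel.py 17 -45 47;python3 -c "
from ov import *
both('pics/b5.png',50,-45)"
```

```text
t 13.775 tcp [ 0.5833 -0.0364  0.0473] reader mm [ 19.1 -44.4] yaw-reader 0.38 F [-5.7 -2.7  4. ] w 0.0004 q6 0.98
tool shift cm [-0.21  0.06  0.03]
```

The stop was felt at finger x≈19, so the carrier is at x≈52, in the corner. I'll back off and swing round to its −y side.

Request:
{"name": "servo_tool", "arguments": {"targets": [[-0.6,0,0,0],[-1.7,0,0,0],[-1.8,1.5,0,0],[-1.8,3.3,0,0],[-1.8,5.1,0,0],[-0.5,5.1,0,0],[1.2,5.1,0,0],[3.0,5.1,0,0]]}}

```text
time: 14.88
tool_pos: [0.6345, -0.0688, 0.0471]
ee_rot: [-3.141, -0.0, 0.429]
wrist_force: [0.2, -0.1, 0.9]
width: 0.0004
finger_force: 0.0
```

```bash
python3 rel.py 50 -95 47;python3 -c "
from ov import *
both('pics/b5.png',50,-45)"
```

```text
t 14.875 tcp [ 0.6345 -0.0688  0.0471] reader mm [ 52.6 -95. ] yaw-reader 0.39 F [ 0.2 -0.1  0.9] w 0.0004 q6 0.94
tool shift cm [-0.26 -0.    0.01]
```

View pics/b5.png

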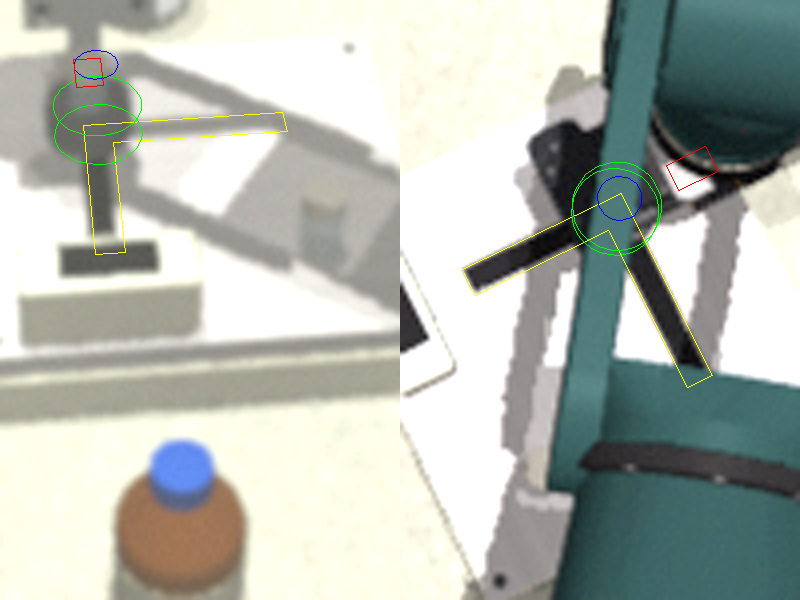

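The side view shows the carrier aligned with leg 2 (disc centre about column 92, slot about 93) and the long leg uncovered. The finger is behind it on the −y side, so I'll push along leg 2.

Request:
{"name": "servo_tool", "arguments": {"targets": [[-0.2,-0.6,0,0],[-0.2,-1.2,0,0],[-0.2,-2,0,0],[-0.2,-2.8,0,0],[-0.2,-3.6,0,0],[-0.2,-4.4,0,0],[-0.2,-5.2,0,0],[-0.2,-6,0,0]]}}

```text
time: 15.98
tool_pos: [0.6063, -0.0153, 0.0474]
ee_rot: [-3.142, -0.0, 0.429]
wrist_force: [-0.2, -0.8, -0.1]
width: 0.0001
finger_force: 0.5
```

```bash
python3 rel.py 50 4 47
```

```text
t 15.975 tcp [ 0.6063 -0.0153  0.0474] reader mm [ 48.8 -34.6] yaw-reader 0.39 F [-0.2 -0.8 -0.1] w 0.0001 q6 1.02
tool shift cm [ 0.14 -3.86  0.04]
```

Request:
{"name": "servo_tool", "arguments": {"targets": [[0.1,-0.8,0,0],[0.1,-1.6,0,0],[0.1,-2.2,0,0],[0.1,-2.8,0,0],[0.1,-3.2,0,0],[0.1,-3.4,0,0],[0.1,-3.5,0,0],[0.1,-3.5,0,0]]}}

```text
time: 16.98
tool_pos: [0.5929, 0.0165, 0.0474]
ee_rot: [-3.141, -0.0, 0.429]
wrist_force: [0.7, -0.5, -0.4]
width: 0.0006
finger_force: 0.2
```

Request:
{"name": "servo_tool", "arguments": {"targets": [[0,-0.1,0,0],[0,-0.2,0,0],[0,-0.2,0,0]]}}

```text
time: 17.35
tool_pos: [0.5921, 0.0183, 0.0474]
ee_rot: [-3.141, -0.0, 0.429]
wrist_force: [0.4, -1.0, -0.8]
width: 0.0001
finger_force: 0.4
```

Request:
{"name": "servo_tool", "arguments": {"targets": [[0,-0.1,0,0],[0,-0.2,0,0],[0,-0.2,0,0]]}}

```text
time: 17.73
tool_pos: [0.5912, 0.0201, 0.0474]
ee_rot: [3.142, -0.0, 0.429]
wrist_force: [1.1, -1.3, -0.4]
width: 0.0005
finger_force: 0.5
```

```bash
python3 rel.py 50 4 47
```

```text
t 17.725 tcp [0.5912 0.0201 0.0474] reader mm [49.6  3.9] yaw-reader 0.39 F [ 1.1 -1.3 -0.4] w 0.0005 q6 1.08
tool shift cm [ 0.04 -0.01  0.04]
```

Request:
{"name": "servo_tool", "arguments": {"targets": [[0,-0.1,0,0],[0,-0.2,0,0],[0,-0.2,0,0]]}}

```text
time: 18.1
tool_pos: [0.5912, 0.0206, 0.048]
ee_rot: [3.139, -0.001, 0.429]
wrist_force: [1.4, -4.5, 1.3]
width: 0.0005
finger_force: 2.5
```

Request:
{"name": "servo_tool", "arguments": {"targets": [[0,-0.1,0,0],[0,-0.2,0,0],[0,-0.2,0,0]]}}

```text
time: 18.48
tool_pos: [0.5914, 0.021, 0.0487]
ee_rot: [3.135, -0.002, 0.428]
wrist_force: [3.1, -7.9, 1.5]
width: 0.0004
finger_force: 4.0
```

The force is rising steadily, so the carrier is at the end stop. I'll back off, lift and clear the view.

Request:
{"name": "servo_tool", "arguments": {"targets": [[0,0.7,0,0],[0,2,0,0],[0,3.5,0,0],[0,3.5,-3,0],[0,3.5,-7,0],[0,3.5,-11,0],[0,3.5,-15,0],[0,3.5,-16,0]]}}

```text
time: 19.48
tool_pos: [0.6058, -0.0088, 0.2109]
ee_rot: [3.139, -0.005, 0.429]
wrist_force: [-0.3, -0.4, -0.8]
width: 0.0005
finger_force: 0.0
```

Request:
{"name": "servo_tool", "arguments": {"targets": [[-2,3,0,0],[-5,6,0,0],[-8,9,0,0],[-11,12,0,0],[-14,15,0,0],[-17,18,0,0],[-20,20,0,0],[-20,20,0,0]]}}

```text
time: 20.48
tool_pos: [0.5038, -0.2751, 0.2051]
ee_rot: [-3.139, 0.002, 0.425]
wrist_force: [0.4, 0.0, -0.8]
width: 0.0003
finger_force: 0.0
```

```bash
python3 rel.py;python3 -c "
from ov import *
both('pics/b6.png',50,41)"
```

```text
t 20.475 tcp [ 0.5038 -0.2751  0.2051] reader mm [-151.2 -229.5] yaw-reader 0.16 F [ 0.4  0.  -0.8] w 0.0003 q6 0.55
```

View pics/b6.png

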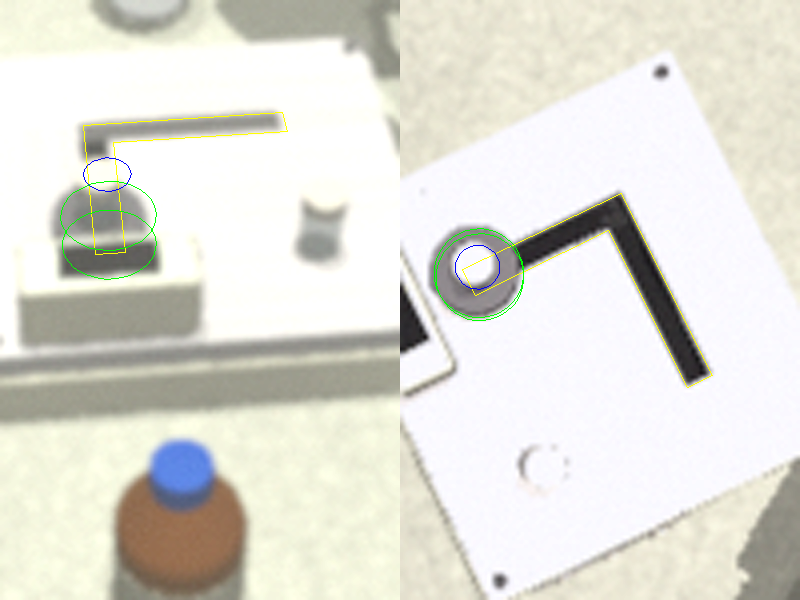

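The top view shows the carrier upright at the slot's end, centred about (477,268) and within 1–2 mm of the model. The spare vial is untouched at (545,465), and the arm is clear. I'm handing in.

```bash
python3 -c "
from bench import *
print(close_job())"
```

```text
the job is handed in; nothing more can be done
None
```

The job is handed in: the carrier is upright at the slot's end, the spare vial undisturbed and the arm clear, but early in the first leg the shut fingers sat about 20 mm higher than stated and pushed the vial at up to about 27 N, until I lowered them onto the disc.

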